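# Free the seized cover latch of a dry-block digester and open its cover

### The job

The splash cover over the digester's wells is locked by a wing knob that has seized. Rock the knob gently back and forth in small arcs, easing off and reversing each time it comes up against its stop and never forcing it, until it breaks free, then turn it a quarter turn counter-clockwise (seen from above) to unlock. Then slide the cover by its handle towards the robot, fully open, so that all the wells show, let go, and leave the bottles, cup and cap around the machine as they stand.

Things in the scene. Friction and masses are not known exactly. Their poses are not given: they have to be found in the camera images.
- digester: white bench heater, casing 250 (x) x 340 (y) x 90 mm high, fixed; origin: under the casing, 5 mm left (+y) of its middle. Its x axis points away from the robot, z up. On its flat top: wells in the middle under the cover, keypad on the right (-y), wing knob front left at (-45, 90) mm in this frame
- wing_grip (a point): black wing knob: upright bar 46 long (along this point's x) x 13 thick (y) x 36 mm high on a disc of 21 mm radius; pinch it across the 13 mm. Point: on the turning axis, 14 mm under the bar's top and 22 mm over the disc, 140 mm above the table. The bar lies along the digester's x when locked. It is joined to the spindle by a springy stem, 4.5 N m per rad; more than 0.5 N m (0.11 rad wind-up) breaks the stem
- cam_axis (a point): on the knob's vertical axis, at the top of the D-shaped metal cam plate (45 mm radius, 6 mm thick) under the knob, which turns with the spindle; 98 mm above the table. Its x lies along the digester's x when locked. The round side of the plate bars the cover; its flat, facing the robot when locked, lets it past after a quarter turn counter-clockwise
- spindle (a joint): angle of cam plate and spindle, rad, about 0 locked, positive counter-clockwise from above; 1.57 is unlocked, end stop at 1.7. Free drag 0.05 N m. Seized: at first a firm stop 0.08 to 0.48 rad each side of 0, unequal, unknown. Each turn up to the stop on the alternate side loosens it a step and the arc grows (0.56 at most); after 2 to 3 rocks both ways no stop is left
- cover_handle (a point): black upright handle bar on the cover: 12 thick (along the digester's x) x 50 long (y) x 34 mm high; point: on its middle plane, 122 mm above the table, 10 mm below its top and 24 mm over the cover. Pinch it across the 12 mm
- cover (a joint): travel of the flat steel cover (100 x 120 x 6 mm) in m: 0 shut, 0.09 fully open at its stop. It slides along the digester's -x, towards the robot, with 1.5 N drag
- dropper_a: dark dropper bottle, 26 mm diameter, 65 mm high with its white nozzle, loose on the table left of the digester; origin under its centre. Leave alone
- dropper_b: second dropper bottle like the first, farther from the robot. Leave alone
- cup: open white sample cup, 52 mm rim, 50 mm high, loose on the table right of the digester; origin under its centre. Leave alone
- cap: flat white cap, 48 mm diameter, 8 mm high, loose on the table right of the digester; origin under its centre. Leave alone

How it is judged:
By the outcome, as a careful person would: the job done as asked, in the order asked, and still so for the second after the job is handed in, with the robot touching nothing.
It also fails if it takes over 72 s, if anything falls off the work surface, if the arm or the gripper's body presses on something with over 40 N, if the wrist force passes 120 N, or if a joint passes its speed limit or range.

### The arm

A 7-joint arm with a two-finger parallel gripper is mounted at the origin on the work surface. World frame = base frame: x ahead of the robot, y to its left, z up, the work surface at z = 0. Lengths are in m, angles in rad, forces in N, time in s.
With the tool pointing down it reaches from about 0.4 to 0.875 m from the base axis. Payload 19.3 kg.
Tool frame: the origin (TCP) lies at the very end of the fingers, on their centre line; the grasp point (between the pads) lies 19 mm behind it; x points along the fingers, y is the direction in which the jaws open and shut, and the axes are right-handed (so a half turn about x gives the same grasp; the last joint's range is limited). The gripper opens to 85 mm and grips with 20 to 120 N. Pads are 22 mm wide; open, the fingers measure 114 mm over their backs; the gripper's body (76 mm by 85 mm) begins 54 mm behind the grasp point. The pads swing forward as they close: fully open they stand 13 mm farther back than shut.
Start: joints at [1.193, 0.521, -0.036, 1.599, 0.021, 1.021, -0.113], TCP at [0.189, -0.596, 0.231] pointing down, gripper open.
Joint ranges: [-2.91, 2.91], [-0.3, 2.13], [-1.5, 1.42], [0.17, 2.43], [-1.26, 4.41], [0.16, 1.93], [-2.52, 2.52]. Speed limits (rad/s): [1.89, 1.89, 2.39, 2.39, 3.01, 3.01, 3.01].

### API

Orientations are given as a unit quaternion [x, y, z, w].
In Python, from rig import ctrl gives the robot as it stands.
- The arm moves only by the shell command python3 -m pendant 'ROWS' [FORCE]. ROWS is JSON, one flat list of numbers, 5 for each row, row after row: the shift along the world's x, y, z in m, then the turn about the world's z in degrees, then the closure in counts, from 0 (fully open) to 255 (shut). In form: [dx, dy, dz, yaw, gripper, dx, dy, dz, yaw, gripper, ...]. A call has 1 to 8 rows; each row shifts and turns the commanded pose from where the row before left it; what a row does not reach is not made up. A row lasts 1/8 s, in which the tool goes at most 62.5 mm and 10.7 degrees, less where a joint would pass 70% of its speed; a pose out of reach is approached as far as the arm can. A call is refused whole if a number of a shift passes 0.0625 or a number of a turn 10.7, either way. A call with a gripper value outside its range is refused whole. The fingers move at their own pace and stop on an object; FORCE is the grip in N (left out, the last holds). Time passes only in rows, so rows that do not move let the fingers close. It gives the time, the measured TCP pose, the force and the opening at its end, in the units of the state.
- ctrl.observe(): the state, without advancing time (a new reading comes with each control period).
- ctrl.get_image(name): name is "side" or "top" or "wrist"; returns (picture, depth): 400x640x3 uint8, red, green, blue; 400x640 float32, m along the optical axis (not along the pixel's ray), 0 where there is no reading.
- ctrl.camera_params(name): a dict with "intrinsics" (3x3 intrinsics, pixels), "rvec" (rotation vector, rad) and "tvec" (3), from world to camera coordinates, as OpenCV has them. Camera axes: x right, y down, z forward; pixel columns grow to the right and rows downward; lengths in m; the calibration is good to about 2 mm. A picture is of the moment at which its call begins: read the wrist's pose just before it. camera_params takes no time and is no camera call; for the wrist camera it gives the pose at the moment of the call.
- ctrl.sign_off(): hands the job in, once; it reports no verdict.
Trained networks look in the newest picture that a camera, given by its name, has taken for a name from the list of things; names that differ only in an ending like _2 or _b are one class to them, and where a whole thing is asked for, a point or a joint stands for the part that bears it (a point fixed in the world has none). Each returns a list of dicts, best first, with "score" (0 to 1); they miss things now and then, are a little off and sometimes report something else, mostly with a low value. They report only what shows in the picture. A call takes as long as a camera call.
- ctrl.find_in(name, camera): "extent" ([left, top, right, bottom] in pixels, round what is visible of it).
- ctrl.outline_of(name, camera): "mask" (400x640 bool, what is visible of it) and "extent" ([left, top, right, bottom] in pixels, round what is visible of it).
The state is a dict: "t": time; "joints": joint angles; "dq": joint speeds; "joint_torque": joint torques, N m; "position": TCP position; "orientation": TCP orientation; "ft_force": force on the tool from outside, world axes, zero at the start; "torque": the same for the moment, N m; "opening": finger opening in m.
Only numpy, scipy, OpenCV 4.12 (cv2) and the standard library are available. Lean on these libraries where they do the work, as an engineer would, in place of code of your own. Each camera call takes 0.05 s, during which the arm holds its last target.

## Working session

There is one attempt and no reset: what is moved stays moved. The work goes in short steps, Python scripts to look and compute and a shell command to move; the robot and the scene stay as the last step left them, time stands still between calls to the robot, and variables do not carry over. Pictures are saved under pics/ and viewed, and the job is handed in when it is done.

```bash
ls; mkdir -p pics
python3 - <<'E'
from rig import ctrl
import cv2,numpy as np
s=ctrl.observe()
for k in s: print(k,np.round(s[k],4))
for n in ("top","side"):
    im,d=ctrl.get_image(n)
    cv2.imwrite(f"pics/{n}0.png",im[:,:,::-1]); np.save(f"pics/{n}0.npy",d)
    p=ctrl.camera_params(n); print(n,p)
E
```

```text
pics
t 0.0
joints [ 1.1928  0.522  -0.0363  1.6     0.0212  1.0211 -0.1128]
dq [-0.0011 -0.0003 -0.0012 -0.0005 -0.0004 -0.0001  0.0024]
joint_torque [ 1.30000e-03 -9.27102e+01  1.98050e+00 -3.69934e+01  1.81000e-02
  8.00000e-03  0.00000e+00]
position [ 0.1892 -0.5953  0.2307]
orientation [-0.6987 -0.1088  0.6988 -0.108 ]
ft_force [ 0.5541  0.2506 -0.9382]
torque [-0.025  -0.05    0.0223]
opening 0.0852
top {'intrinsics': array([[498.6850448 ,   0.        , 314.35857208],
       [  0.        , 498.6850448 , 199.6404037 ],
       [  0.        ,   0.        ,   1.        ]]), 'rvec': array([ 2.11503634, -2.15451737,  0.16947429]), 'tvec': array([0.02692563, 0.6156267 , 1.2919272 ])}
side {'intrinsics': array([[448.05817278,   0.        , 323.73481551],
       [  0.        , 448.05817278, 203.75120842],
       [  0.        ,   0.        ,   1.        ]]), 'rvec': array([ 0.16262101, -2.85740335,  1.17230834]), 'tvec': array([0.62212335, 0.10619795, 0.9772829 ])}
```

View pics/top0.png

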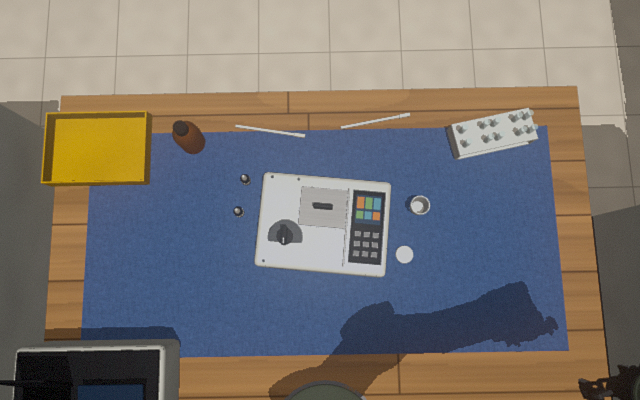

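View pics/side0.png

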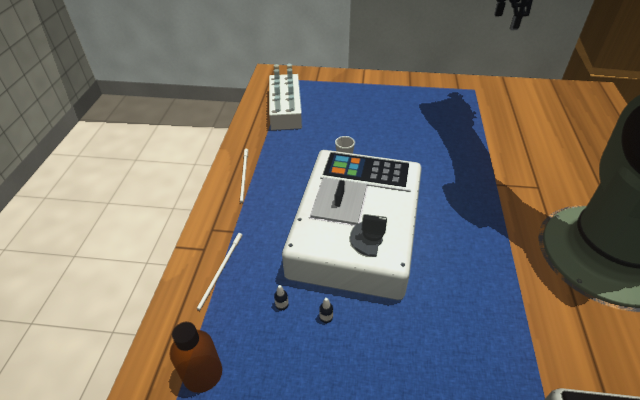

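The top view shows the digester at about (324,225), with the knob at (284,233), the handle at (323,206), the droppers at (245,179) and (238,211), the cup at (419,205) and the cap at (404,254). Next I fit the digester's pose.

```bash
cat > h.py <<'E'
import numpy as np,cv2
from rig import ctrl
def cam(n):
    p=ctrl.camera_params(n);R=cv2.Rodrigues(np.array(p["rvec"]))[0];return np.array(p["intrinsics"]),R,np.array(p["tvec"])
def cloud(n,d,c=None):
    K,R,t=c or cam(n)
    v,u=np.mgrid[:400,:640]
    P=np.stack([(u-K[0,2])/K[0,0]*d,(v-K[1,2])/K[1,1]*d,d],-1)
    return (P-t)@R
def atz(n,uv,z,c=None):
    K,R,t=c or cam(n)
    uv=np.atleast_2d(uv).astype(float)
    r=np.c_[(uv-K[:2,2])/[K[0,0],K[1,1]],np.ones(len(uv))]@R
    C=-R.T@t
    return C+r*((z-C[2])/r[:,2])[:,None]
def proj(n,P,c=None):
    K,R,t=c or cam(n)
    q=np.atleast_2d(P)@R.T+t
    return (q@K.T)[:,:2]/q[:,2:]
E
python3 - <<'E'
from h import *
d=np.load("pics/top0.npy");P=cloud("top",d)
print("z at table, top:",P[300,250],P[200,278],P[260,300])
ctrl.get_image("top")
for n in ["digester","cover_handle","wing_grip","cam_axis","cover"]:
    r=ctrl.outline_of(n,"top")
    for o in r[:2]:
        m=o["mask"]; print(n,round(o["score"],2),o["extent"],m.sum(), P[m].mean(0).round(4))
    if n=="digester":
        m=r[0]["mask"].copy()
for nm,mm in (("mask",m),("depth",(P[...,2]>0.075)&(P[...,0]>.3)&(P[...,0]<1)&(abs(P[...,1])<.35))):
    c=max(cv2.findContours(mm.astype(np.uint8),cv2.RETR_EXTERNAL,cv2.CHAIN_APPROX_NONE)[0],key=cv2.contourArea)[:,0]
    if nm=="mask":
        pass
    X=atz("top",c,0.09)[:,:2].astype(np.float32)
    print(nm,cv2.minAreaRect(X), len(X))
E
```

```text
z at table, top: [0.35244896 0.19455375 0.00151574] [0.61024506 0.11032942 0.09057   ] [0.45350697 0.05491454 0.09290843]
digester 0.86 [255.0, 169.3, 389.2, 279.4] 12435 [ 0.5439 -0.0057  0.0988]
cover_handle 0.71 [299.0, 185.4, 346.3, 229.4] 1731 [ 0.5877 -0.0058  0.1059]
wing_grip 0.47 [275.9, 224.4, 291.7, 243.8] 221 [0.5134 0.0918 0.1343]
wing_grip 0.15 [267.2, 221.1, 304.8, 246.8] 660 [0.523  0.0903 0.1162]
cam_axis 0.77 [268.5, 218.0, 305.4, 245.5] 691 [0.5238 0.0907 0.1156]
cover 0.68 [298.4, 188.9, 352.9, 230.9] 1783 [ 0.5875 -0.0057  0.1057]
mask ((0.5908494591712952, -0.005799204111099243), (0.12072549760341644, 0.10290203243494034), 83.86495971679688) 164
depth ((0.5476105213165283, -0.006188482046127319), (0.33679255843162537, 0.24819643795490265), 83.83203887939453) 434
```

```bash
cat >> h.py <<'E'
from scipy.spatial.transform import Rotation as Ro
def st():
    s=ctrl.observe();R=Ro.from_quat(s["orientation"]).as_matrix()
    print("t",round(s["t"],3),"p",np.round(s["position"],4),"x",R[:,0].round(3),"yawY",round(np.degrees(np.arctan2(R[1,1],R[0,1])),2),"F",np.round(s["ft_force"],2),"T",np.round(s["torque"],3),"op",round(float(s["opening"]),4),"q",np.round(s["joints"],2))
E
python3 -c "
from h import *
st()
d=np.load('pics/top0.npy');P=cloud('top',d)
m=(P[...,2]>.125)&(abs(P[...,0]-.52)<.06)&(abs(P[...,1]-.09)<.06)
X=P[m][:,:2];print(m.sum(),X.mean(0),cv2.minAreaRect(X.astype(np.float32)))
m=(P[...,2]>.115)&(abs(P[...,0]-.59)<.06)&(abs(P[...,1]-0)<.05)
X=P[m][:,:2];print(m.sum(),X.mean(0),cv2.minAreaRect(X.astype(np.float32)))
"
```

```text
t 0.4 p [ 0.1893 -0.5956  0.2312] x [-0.  0. -1.] yawY -72.37 F [-0.02 -0.19  0.31] T [-0.002 -0.02  -0.005] op 0.0854 q [ 1.19  0.52 -0.04  1.6   0.02  1.02 -0.11]
113 [0.51331541 0.09199186] ((0.5136710405349731, 0.09015514701604843), (0.020141476765275, 0.04571455344557762), 78.13652038574219)
108 [ 0.58807315 -0.00513084] ((0.5889797806739807, -0.005103945732116699), (0.048998888581991196, 0.012187778018414974), 84.23863220214844)
```

```bash
python3 -m pendant '[0.03,0.04,0.02,0,0, 0.05,0.035,0.02,0,0, 0.05,0.035,0.02,0,0, 0.05,0.035,0.02,0,0]' 60
```

```text
t: 0.9
position: [0.3666, -0.4522, 0.3105]
orientation: [0.699, 0.108, -0.699, 0.108]
ft_force: [-0.3, -1.5, -0.3]
opening: 0.0854
```

```bash
python3 -m pendant '[0.02,0.055,0,-3,0, 0.02,0.055,0,-3,0, 0.02,0.055,0,-3,0, 0.02,0.055,0,-3,0, 0.02,0.055,0,-3,0, 0.02,0.055,0,-3,0, 0.01,0.055,0,-3,0, 0.01,0.055,0,-3,0]'
python3 - <<'E'
from h import *
st()
c=cam("wrist");im,d=ctrl.get_image("wrist")
cv2.imwrite("pics/w1.png",im[:,:,::-1]);np.save("pics/w1.npy",d);np.savez("pics/w1c.npz",*c)
st()
E
```

```text
t: 1.9
position: [0.5054, -0.0117, 0.3099]
orientation: [0.706, -0.04, -0.706, -0.04]
ft_force: [0.6, -1.1, -0.1]
opening: 0.0854
t 1.9 p [ 0.5054 -0.0117  0.3099] x [ 0. -0. -1.] yawY -96.47 F [ 0.56 -1.06 -0.06] T [-0.03  -0.043 -0.019] op 0.0854 q [ 0.12  0.26 -0.27  1.8   0.08  1.1  -1.85]
t 1.95 p [ 0.5061 -0.004   0.3099] x [ 0.001  0.003 -1.   ] yawY -96.25 F [-1.23 11.36  0.04] T [0.541 0.006 0.078] op 0.0855 q [ 0.12  0.26 -0.27  1.8   0.07  1.1  -1.86]
```

View pics/w1.png

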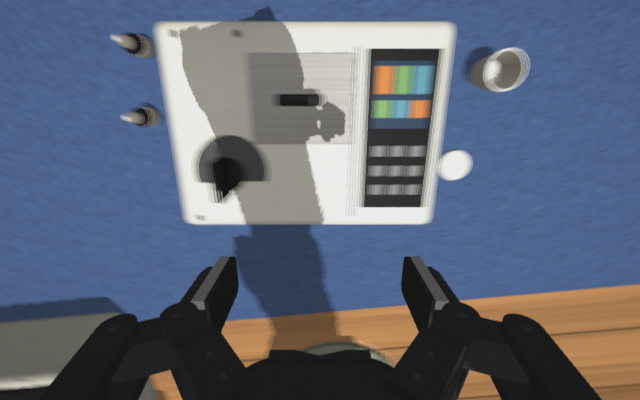

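```bash
python3 -m pendant '[0,0.01,0,0,0, 0,0,0,0,0]'
python3 - <<'E'
from h import *
st()
c=cam("wrist");im,d=ctrl.get_image("wrist")
cv2.imwrite("pics/w2.png",im[:,:,::-1]);np.save("pics/w2.npy",d);np.savez("pics/w2c.npz",*c)
P=cloud("wrist",d,c)
def rect(m):
    n,l,s,_=cv2.connectedComponentsWithStats(m.astype(np.uint8));m=l==1+s[1:,4].argmax()
    X=P[m][:,:2];return m.sum(),cv2.minAreaRect(X.astype(np.float32)),P[m][:,2].mean()
Z=P[...,2];B=lambda x,y,r:(abs(P[...,0]-x)<r)&(abs(P[...,1]-y)<r)
print("knob",rect((Z>.148)&(Z<.16)&B(.513,.092,.05)))
print("handle",rect((Z>.126)&(Z<.14)&B(.59,-.005,.05)))
print("top",rect((Z>.08)&(Z<.16)&B(.55,0,.25)))
print("cover",rect((Z>.094)&(Z<.135)&B(.59,-.005,.09)))
E
```

```text
t: 2.2
position: [0.5052, -0.0038, 0.3097]
orientation: [-0.706, 0.039, 0.706, 0.039]
ft_force: [0.1, -0.6, -0.2]
opening: 0.0854
t 2.2 p [ 0.5052 -0.0038  0.3097] x [-0. -0. -1.] yawY -96.35 F [ 0.1  -0.63 -0.21] T [0.022 0.063 0.018] op 0.0854 q [ 0.11  0.26 -0.27  1.8   0.08  1.1  -1.87]
knob (np.int64(517), ((0.5176547765731812, 0.09414415806531906), (0.013257195241749287, 0.04464264214038849), 85.01988983154297), np.float64(0.15317368285035246))
handle (np.int64(554), ((0.5917590856552124, -0.004073990508913994), (0.04866225644946098, 0.010990641079843044), 83.7243881225586), np.float64(0.13144962213425465))
top (np.int64(54923), ((0.5530385971069336, -0.005084529519081116), (0.33433258533477783, 0.24609722197055817), 84.04147338867188), np.float64(0.09322963414341881))
cover (np.int64(10638), ((0.5681780576705933, 0.011149190366268158), (0.14496204257011414, 0.15077929198741913), 83.86737823486328), np.float64(0.10012860124368023))
```

View pics/w2.png

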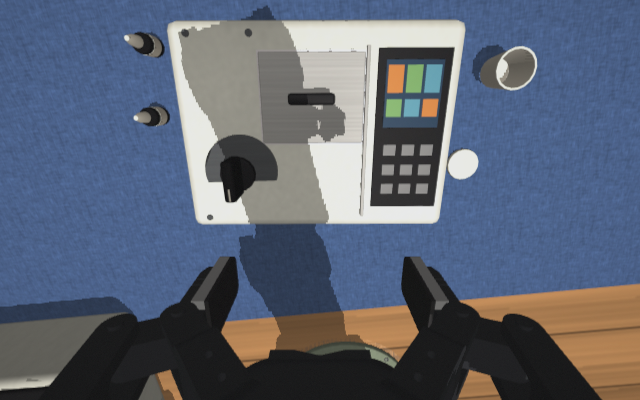

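```bash
python3 -m pendant '[0.007,0.0125,0,10.6,0, 0.007,0.0125,0,10.6,0, 0.007,0.0125,0,10.6,0, 0.007,0.0125,0,10.6,0, 0.007,0.0125,0,10.6,0, 0.007,0.0125,0,10.6,0, 0.007,0.0125,0,10.6,0, 0.007,0.0125,0,10.6,0]' >/dev/null;  python3 -m pendant '[0,0,0,10.6,0, 0,0,0,10.6,0, 0,0,0,10.6,0, 0,0,0,10.6,0, 0,0,0,10.6,0, 0,0,0,10.6,0, 0,0,0,10.6,0, 0,0,0,10.6,0]' >/dev/null;  python3 -m pendant '[0,0,0,10.6,0, 0,0,0,0,0, 0,0,0,0,0]'
python3 - <<'E'
from h import *
st()
c=cam("wrist");im,d=ctrl.get_image("wrist")
cv2.imwrite("pics/w3.png",im[:,:,::-1]);np.save("pics/w3.npy",d);np.savez("pics/w3c.npz",*c)
P=cloud("wrist",d,c)
def rect(m):
    n,l,s,_=cv2.connectedComponentsWithStats(m.astype(np.uint8));m=l==1+s[1:,4].argmax()
    X=P[m][:,:2];return m.sum(),cv2.minAreaRect(X.astype(np.float32)),P[m][:,2].mean()
Z=P[...,2];B=lambda x,y,r:(abs(P[...,0]-x)<r)&(abs(P[...,1]-y)<r)
print("knob",rect((Z>.148)&(Z<.16)&B(.513,.092,.05)))
print(-c[1].T@c[2])
E
```

```text
t: 4.62
position: [0.5614, 0.0957, 0.3096]
orientation: [0.04, 0.706, -0.04, 0.706]
ft_force: [0.2, 0.3, -0.3]
opening: 0.0851
t 4.625 p [0.5614 0.0957 0.3096] x [-0. -0. -1.] yawY 83.52 F [ 0.16  0.26 -0.27] T [-0.051 -0.011 -0.015] op 0.0851 q [ 0.37  0.49 -0.93  1.62  0.41  1.24  0.82]
knob (np.int64(562), ((0.5161463022232056, 0.09507499635219574), (0.012941394932568073, 0.04572568088769913), 85.49129486083984), np.float64(0.15356121289346877))
[0.47890542 0.10590673 0.45235933]
```

View pics/w3.png

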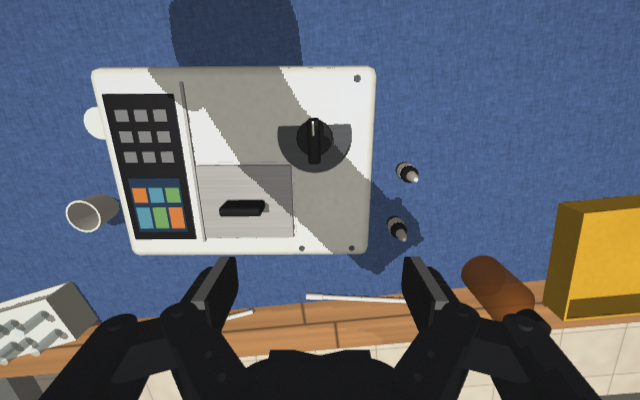

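```bash
python3 -m pendant '[-0.022,-0.0006,-0.02,0.7,0, -0.0225,-0.0006,-0.03,0.7,0, 0,0,-0.035,0,0, 0,0,0,0,0]' 60; python3 -c "
from h import *
st()"
```

```text
t: 5.18
position: [0.5159, 0.0948, 0.2234]
orientation: [0.03, 0.707, -0.03, 0.705]
ft_force: [0.7, -0.4, 0.2]
opening: 0.0854
t 5.175 p [0.5159 0.0948 0.2234] x [-0.003 -0.001 -1.   ] yawY 85.13 F [ 0.75 -0.38  0.24] T [-0.044 -0.019  0.044] op 0.0854 q [ 0.37  0.51 -0.92  1.84  0.47  1.03  0.76]
```

```bash
python3 -m pendant '[0.0008,-0.0002,-0.04,0,0, 0,0,-0.04,0,0, 0,0,-0.019,0,0, 0,0,0,0,0]' 60; python3 -c "
from h import *
st()
c=cam('wrist');im,d=ctrl.get_image('wrist');cv2.imwrite('pics/w4.png',im[:,:,::-1])"
```

```text
t: 5.68
position: [0.5178, 0.0954, 0.126]
orientation: [0.03, 0.707, -0.03, 0.706]
ft_force: [0.4, 0.2, 0.1]
opening: 0.0854
t 5.675 p [0.5178 0.0954 0.126 ] x [-0.001 -0.    -1.   ] yawY 85.21 F [0.44 0.21 0.06] T [-0.043  0.007  0.041] op 0.0854 q [ 0.29  0.64 -0.82  1.92  0.61  0.85  0.64]
```

View pics/w4.png

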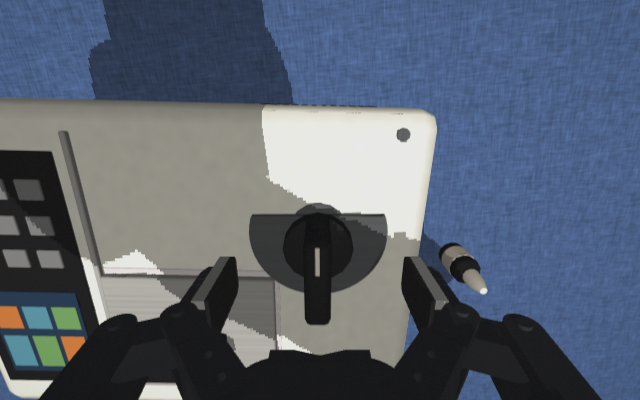

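```bash
python3 -m pendant '[0,0,0,0,255, 0,0,0,0,255, 0,0,0,0,255, 0,0,0,0,255, 0,0,0,0,255, 0,0,0,0,255]' 50; python3 -c "
from h import *
st()"
```

```text
t: 6.48
position: [0.5177, 0.0946, 0.126]
orientation: [0.029, 0.706, -0.03, 0.707]
ft_force: [-2.1, -3.7, 8.8]
opening: 0.0117
t 6.475 p [0.5177 0.0946 0.126 ] x [ 0.    -0.001 -1.   ] yawY 85.21 F [-2.11 -3.72  8.76] T [-0.943  0.461 -0.019] op 0.0117 q [ 0.3   0.63 -0.82  1.92  0.61  0.85  0.64]
```

```bash
cat > s.py <<'E'
from h import *
s=ctrl.observe();R=Ro.from_quat(s["orientation"]).as_matrix()
print("t",round(s["t"],2),"p",np.round(s["position"],4),"yaw",round(np.degrees(np.arctan2(R[1,1],R[0,1]))-85.2,2),"F",np.round(s["ft_force"],1),"T",np.round(s["torque"],3),"op",round(float(s["opening"]),4),"q7",round(float(s["joints"][6]),2))
E
python3 -m pendant '[0,0,0.001,1,255, 0,0,0,1,255]' >/dev/null; python3 s.py; python3 -m pendant '[0,0,0,1,255, 0,0,0,1,255]' >/dev/null; python3 s.py
```

```text
t 6.72 p [0.5175 0.0946 0.1263] yaw 2.08 F [  3.3  -4.1 -11.7] T [-0.732 -0.696 -0.035] op 0.0125 q7 0.67
t 6.97 p [0.5175 0.0947 0.1263] yaw 4.08 F [  3.5  -4.1 -13. ] T [-0.892 -0.859 -0.084] op 0.0121 q7 0.7
```

```bash
python3 -m pendant '[0,0,-0.0006,1,255, 0,0,0,1,255]' >/dev/null; python3 s.py
```

```text
t 7.22 p [0.5176 0.0947 0.1261] yaw 6.08 F [ 1.7 -4.3 -1.3] T [-1.163 -0.191 -0.054] op 0.012 q7 0.73
```

```bash
python3 -m pendant '[0,0,0,1,255, 0,0,0,0.5,255]' >/dev/null; python3 s.py
```

```text
t 7.47 p [0.5176 0.0947 0.1262] yaw 7.57 F [-0.4 -5.5 -2.9] T [-1.117 -0.156 -0.098] op 0.0119 q7 0.75
```

```bash
python3 -m pendant '[0,0,0,1,255, 0,0,0,1,255]' >/dev/null; python3 s.py
```

```text
t 7.72 p [0.5176 0.0947 0.1262] yaw 9.58 F [-0.7 -5.3 -1.8] T [-1.057 -0.178 -0.066] op 0.012 q7 0.78
```

```bash
python3 s.py; python3 s.py
```

```text
t 7.72 p [0.5176 0.0947 0.1262] yaw 9.58 F [-0.7 -5.3 -1.8] T [-1.057 -0.178 -0.066] op 0.012 q7 0.78
t 7.72 p [0.5176 0.0947 0.1262] yaw 9.58 F [-0.7 -5.3 -1.8] T [-1.057 -0.178 -0.066] op 0.012 q7 0.78
```

```bash
python3 -m pendant '[0,0,0,1,255, 0,0,0,1,255]' >/dev/null; python3 s.py
```

```text
t 7.97 p [0.5176 0.0947 0.1262] yaw 11.58 F [ 0.9 -5.1 -1.6] T [-1.097 -0.094 -0.092] op 0.0122 q7 0.81
```

```bash
python3 -m pendant '[0,0,0,1,255, 0,0,0,0.5,255]' >/dev/null; python3 s.py
```

```text
t 8.22 p [0.5176 0.0947 0.1261] yaw 13.07 F [ 1.  -5.3 -1.8] T [-1.206 -0.086 -0.038] op 0.0121 q7 0.83
```

```bash
python3 -m pendant '[0,0,0,1,255, 0,0,0,1,255]' >/dev/null; python3 s.py
```

```text
t 8.47 p [0.5176 0.0948 0.1261] yaw 15.08 F [-0.5 -4.1 -2.4] T [-1.109 -0.07  -0.063] op 0.0121 q7 0.86
```

```bash
python3 -m pendant '[0,0,0,1,255, 0,0,0,0.5,255]' >/dev/null; python3 s.py
```

```text
t 8.72 p [0.5175 0.0948 0.1261] yaw 16.56 F [ 1.3 -5.5 -2. ] T [-1.182 -0.1   -0.051] op 0.0122 q7 0.88
```

```bash
python3 -m pendant '[0,0,0,1,255, 0,0,0,1,255]' >/dev/null; python3 s.py
```

```text
t 8.97 p [0.5175 0.0948 0.1261] yaw 18.57 F [ 0.1 -5.  -1. ] T [-1.132 -0.049 -0.061] op 0.0124 q7 0.91
```

```bash
python3 -m pendant '[0,0,0,1,255, 0,0,0,0.5,255]' >/dev/null; python3 s.py
```

```text
t 9.22 p [0.5175 0.0948 0.1261] yaw 20.06 F [ 0.4 -5.3 -1.1] T [-1.144  0.024 -0.127] op 0.0122 q7 0.94
```

```bash
python3 -m pendant '[0,0,0,1,255, 0,0,0,0,255]' >/dev/null; python3 s.py
```

```text
t 9.47 p [0.5175 0.0948 0.1261] yaw 21.04 F [-0.7 -5.3 -0.4] T [-1.189 -0.004 -0.086] op 0.0119 q7 0.95
```

```bash
python3 -m pendant '[0,0,0,1,255, 0,0,0,0.5,255]' >/dev/null; python3 s.py
```

```text
t 9.72 p [0.5176 0.0948 0.1262] yaw 22.55 F [-0.7 -4.3 -1.2] T [-1.146  0.037 -0.086] op 0.0121 q7 0.97
```

```bash
python3 -m pendant '[0,0,0,1,255, 0,0,0,0.5,255]' >/dev/null; python3 s.py
```

```text
t 9.97 p [0.5175 0.0949 0.1261] yaw 24.05 F [ 0.2 -5.1 -0.6] T [-1.151  0.047 -0.052] op 0.0123 q7 1.0
```

```bash
python3 -m pendant '[0,0,0,1,255, 0,0,0,1,255]' >/dev/null; python3 s.py
```

```text
t 10.22 p [0.5175 0.0949 0.1261] yaw 26.06 F [ 0.4 -5.  -1. ] T [-1.129  0.033 -0.074] op 0.0119 q7 1.03
```

```bash
python3 -m pendant '[0,0,0,1,255, 0,0,0,0.5,255]' >/dev/null; python3 s.py
```

```text
t 10.47 p [0.5175 0.0949 0.1261] yaw 27.54 F [-0.8 -5.9 -0.3] T [-1.16   0.139 -0.227] op 0.0119 q7 1.05
```

```bash
python3 -m pendant '[0,0,0,0.6,255, 0,0,0,0,255]' >/dev/null; python3 s.py
```

```text
t 10.72 p [0.5175 0.0949 0.1261] yaw 28.12 F [-0.4 -4.8 -0.9] T [-1.127  0.091 -0.241] op 0.0122 q7 1.06
```

```bash
python3 -m pendant '[0,0,0,-3,255, 0,0,0,-5,255, 0,0,0,-5,255, 0,0,0,-5,255, 0,0,0,-5,255, 0,0,0,-4,255, 0,0,0,-3,255, 0,0,0,-1,255]' >/dev/null; python3 s.py;python3 -m pendant '[0,0,0,-1,255, 0,0,0,-1,255]' >/dev/null; python3 s.py
```

```text
t 11.72 p [0.5176 0.0946 0.1261] yaw -2.94 F [ 0.7 -6.7 -2.6] T [-1.613 -0.141  0.084] op 0.0119 q7 0.59
t 11.97 p [0.5176 0.0946 0.1261] yaw -4.91 F [-0.  -6.3 -1. ] T [-1.535 -0.13   0.046] op 0.0116 q7 0.56
```

```bash
python3 -m pendant '[0,0,0,-1,255, 0,0,0,-1,255]' >/dev/null; python3 s.py
```

```text
t 12.22 p [0.5176 0.0946 0.1261] yaw -6.91 F [ 0.5 -7.3  0.1] T [-1.562 -0.121  0.048] op 0.0121 q7 0.53
```

```bash
python3 -m pendant '[0,-0.0004,0,-1,255, 0,0,0,-1,255]' >/dev/null; python3 s.py
```

```text
t 12.47 p [0.5176 0.0945 0.1261] yaw -8.91 F [ 0.1 -6.2 -0.5] T [-1.256 -0.112  0.092] op 0.0123 q7 0.51
```

```bash
python3 -m pendant '[0,0,0,-1,255, 0,0,0,-1,255]' >/dev/null; python3 s.py
```

```text
t 12.72 p [0.5176 0.0945 0.1261] yaw -10.91 F [ 0.7 -6.1 -0.4] T [-1.313 -0.132  0.085] op 0.0124 q7 0.48
```

```bash
python3 -m pendant '[0,0,0,-1,255, 0,0,0,-0.5,255]' >/dev/null; python3 s.py
```

```text
t 12.97 p [0.5176 0.0945 0.1261] yaw -12.4 F [ 0.9 -5.8 -1. ] T [-1.32  -0.125  0.06 ] op 0.0123 q7 0.45
```

```bash
python3 -m pendant '[0,0,0,-1,255, 0,0,0,-0.5,255]' >/dev/null; python3 s.py
```

```text
t 13.22 p [0.5176 0.0945 0.1261] yaw -13.9 F [ 0.2 -6.6 -0.9] T [-1.336 -0.171  0.076] op 0.0124 q7 0.43
```

```bash
python3 -m pendant '[0,0,0,-1,255, 0,0,0,-1,255]' >/dev/null; python3 s.py
```

```text
t 13.47 p [0.5176 0.0945 0.1261] yaw -15.9 F [ 0.4 -6.7  0.2] T [-1.448 -0.113  0.082] op 0.0123 q7 0.4
```

```bash
python3 -m pendant '[0,0,0,-1,255, 0,0,0,-0.5,255]' >/dev/null; python3 s.py
```

```text
t 13.72 p [0.5176 0.0945 0.1261] yaw -17.4 F [ 0.2 -7.1 -1.3] T [-1.366 -0.079  0.079] op 0.0126 q7 0.38
```

```bash
python3 -m pendant '[0,0,0,-1,255, 0,0,0,-1,255]' >/dev/null; python3 s.py
```

```text
t 13.97 p [0.5176 0.0945 0.1261] yaw -19.41 F [ 0.5 -5.9 -0. ] T [-1.364 -0.135  0.136] op 0.0121 q7 0.35
```

```bash
python3 -m pendant '[0,0,0,-1,255, 0,0,0,-0.5,255]' >/dev/null; python3 s.py
```

```text
t 14.22 p [0.5176 0.0944 0.1261] yaw -20.9 F [ 1.2 -6.2 -0. ] T [-1.46  -0.095  0.063] op 0.0126 q7 0.33
```

```bash
python3 -m pendant '[0,0,0,-1,255, 0,0,0,-1,255]' >/dev/null; python3 s.py
```

```text
t 14.47 p [0.5176 0.0944 0.1261] yaw -22.92 F [-0.1 -5.5 -0.4] T [-1.442 -0.158  0.133] op 0.0121 q7 0.3
```

```bash
python3 -m pendant '[0,0,0,-1,255, 0,0,0,-0.5,255]' >/dev/null; python3 s.py
```

```text
t 14.72 p [0.5176 0.0944 0.1261] yaw -24.4 F [ 0.2 -6.8 -0.5] T [-1.473 -0.139  0.038] op 0.0123 q7 0.28
```

```bash
python3 -m pendant '[0,0,0,-1,255, 0,0,0,-1,255]' >/dev/null; python3 s.py
```

```text
t 14.97 p [0.5176 0.0944 0.1261] yaw -26.41 F [ 0.6 -6.4 -1.8] T [-1.519 -0.184  0.162] op 0.0125 q7 0.25
```

```bash
python3 -m pendant '[0,0,0,-1,255, 0,0,0,-0.5,255]' >/dev/null; python3 s.py
```

```text
t 15.22 p [0.5176 0.0944 0.1261] yaw -27.89 F [ 0.5 -7.8 -0.3] T [-1.549 -0.054  0.297] op 0.0124 q7 0.23
```

```bash
python3 -m pendant '[0,-0.0002,0,3,255, 0,0,0,7,255, 0,0,0,8,255, 0,0,0,8,255, 0,0,0,8,255, 0,0,0,8,255, 0,0,0,6,255, 0,0,0,3,255]' >/dev/null; python3 s.py;python3 -m pendant '[0,0,0,1,255, 0,0,0,0.5,255]' >/dev/null; python3 s.py
```

```text
t 16.23 p [0.5176 0.0948 0.1261] yaw 23.27 F [-0.4 -3.6 -1.7] T [-0.563  0.093 -0.084] op 0.0121 q7 0.98
t 16.48 p [0.5175 0.0947 0.1261] yaw 24.62 F [-0.6 -2.5 -0.9] T [-0.405  0.186 -0.106] op 0.0121 q7 1.0
```

```bash
python3 -m pendant '[0,0,0,1,255, 0,0,0,0.5,255]' >/dev/null; python3 s.py
```

```text
t 16.73 p [0.5175 0.0947 0.1261] yaw 26.17 F [-1.1 -2.   0.5] T [-0.277  0.268 -0.087] op 0.0121 q7 1.03
```

```bash
python3 -m pendant '[0,0,0,1,255, 0,0,0,0.5,255]' >/dev/null; python3 s.py
```

```text
t 16.98 p [0.5175 0.0947 0.1261] yaw 27.68 F [-1.1 -1.2  0.7] T [-0.104  0.457 -0.1  ] op 0.0119 q7 1.05
```

```bash
python3 -m pendant '[0,0,0,1,255, 0,0,0,0.5,255]' >/dev/null; python3 s.py
```

```text
t 17.23 p [0.5176 0.0947 0.1261] yaw 29.18 F [-2.2  0.2  0.3] T [ 0.063  0.484 -0.137] op 0.0123 q7 1.07
```

```bash
python3 -m pendant '[0,0,0,1,255, 0,0,0,0.5,255]' >/dev/null; python3 s.py
```

```text
t 17.48 p [0.5176 0.0947 0.1261] yaw 30.68 F [-1.8  0.6  0.3] T [ 0.185  0.588 -0.217] op 0.0121 q7 1.1
```

```bash
python3 -m pendant '[0,0,0,1,255, 0,0,0,0,255]' >/dev/null; python3 s.py
```

```text
t 17.73 p [0.5176 0.0947 0.1261] yaw 31.65 F [-2.8  1.4  1.4] T [ 0.412  0.639 -0.312] op 0.0118 q7 1.11
```

```bash
python3 -m pendant '[0,0.0001,0,-3,255, 0,0,0,-7,255, 0,0,0,-9,255, 0,0,0,-9,255, 0,0,0,-9,255, 0,0,0,-9,255, 0,0,0,-6,255, 0,0,0,-3.5,255]' >/dev/null; python3 s.py;python3 -m pendant '[0,0,0,-1,255, 0,0,0,-0.5,255]' >/dev/null; python3 s.py
```

```text
t 18.73 p [0.5177 0.0942 0.1261] yaw -24.02 F [-1.7 -1.6  1.4] T [-0.382  0.303  0.11 ] op 0.0122 q7 0.28
t 18.98 p [0.5177 0.0943 0.1261] yaw -25.34 F [-1.2 -2.9  2.7] T [-0.829  0.281  0.09 ] op 0.0122 q7 0.26
```

```bash
python3 -m pendant '[0,0,0,-1,255, 0,0,0,-0.5,255]' >/dev/null; python3 s.py
```

```text
t 19.23 p [0.5176 0.0943 0.1261] yaw -26.9 F [-1.5 -5.2  2.6] T [-1.146  0.211  0.074] op 0.0123 q7 0.24
```

```bash
python3 -m pendant '[0,0,0,-1,255, 0,0,0,-0.5,255]' >/dev/null; python3 s.py
```

```text
t 19.48 p [0.5176 0.0943 0.1261] yaw -28.4 F [-1.  -5.6  3.2] T [-1.193  0.226  0.094] op 0.0123 q7 0.22
```

```bash
python3 -m pendant '[0,0,0,-1,255, 0,0,0,-0.5,255]' >/dev/null; python3 s.py
```

```text
t 19.73 p [0.5177 0.0943 0.1261] yaw -29.9 F [-0.8 -4.5  2.8] T [-1.228  0.254  0.138] op 0.0125 q7 0.2
```

```bash
python3 -m pendant '[0,0,0,-1,255, 0,0,0,-0.5,255]' >/dev/null; python3 s.py
```

```text
t 19.98 p [0.5176 0.0943 0.126 ] yaw -31.39 F [-0.7 -5.6  3.3] T [-1.26   0.228  0.254] op 0.0122 q7 0.17
```

```bash
python3 -m pendant '[0,0,0,-1,255, 0,0,0,0,255]' >/dev/null; python3 s.py
```

```text
t 20.23 p [0.5176 0.0943 0.1261] yaw -32.37 F [-2.2 -5.   3.4] T [-1.264  0.249  0.256] op 0.0119 q7 0.16
```

```bash
python3 -m pendant '[0,0,0,3,255, 0,0,0,7,255, 0,0,0,10,255, 0,0,0,10,255, 0,0,0,10,255, 0,0,0,10,255, 0,0,0,6,255, 0,0,0,3.5,255]' >/dev/null; python3 s.py;python3 -m pendant '[0,0,0,1,255, 0,0,0,0.5,255]' >/dev/null; python3 s.py
```

```text
t 21.23 p [0.5176 0.0947 0.1261] yaw 27.27 F [-1.4 -3.6  3.1] T [-0.516  0.447 -0.102] op 0.0123 q7 1.04
t 21.48 p [0.5176 0.0948 0.1261] yaw 28.6 F [-2.6 -2.6  2.6] T [-0.393  0.521 -0.066] op 0.0119 q7 1.06
```

```bash
python3 -m pendant '[0,0,0,1,255, 0,0,0,0.5,255]' >/dev/null; python3 s.py
```

```text
t 21.73 p [0.5176 0.0947 0.1261] yaw 30.16 F [-2.1 -1.2  2.9] T [-0.353  0.547 -0.048] op 0.0121 q7 1.09
```

```bash
python3 -m pendant '[0,0,0,1,255, 0,0,0,0.5,255]' >/dev/null; python3 s.py
```

```text
t 21.98 p [0.5176 0.0947 0.1261] yaw 31.67 F [-2.6 -1.   3. ] T [-0.209  0.595 -0.027] op 0.0122 q7 1.11
```

```bash
python3 -m pendant '[0,0,0,1,255, 0,0,0,0.5,255]' >/dev/null; python3 s.py
```

```text
t 22.23 p [0.5175 0.0948 0.1261] yaw 33.18 F [-2.9 -0.2  3. ] T [-0.134  0.616 -0.048] op 0.0123 q7 1.13
```

```bash
python3 -m pendant '[0,0,0,1,255, 0,0,0,0.5,255]' >/dev/null; python3 s.py
```

```text
t 22.48 p [0.5176 0.0948 0.1261] yaw 34.68 F [-2.9 -0.7  2.7] T [ 0.028  0.675 -0.059] op 0.012 q7 1.15
```

```bash
python3 -m pendant '[0,0,0,1,255, 0,0,0,0.5,255]' >/dev/null; python3 s.py
```

```text
t 22.73 p [0.5176 0.0947 0.1261] yaw 36.18 F [-3.4 -0.4  2.9] T [ 0.156  0.769 -0.037] op 0.0117 q7 1.18
```

```bash
python3 -m pendant '[0,0,0,2,255, 0,0,0,2,255, 0,0,0,2,255]' >/dev/null; python3 s.py; python3 -m pendant '[0,0,0,2,255, 0,0,0,2,255]' >/dev/null; python3 s.py
```

```text
t 23.1 p [0.5175 0.0947 0.1261] yaw 42.28 F [-3.2  2.   2.8] T [ 0.299  0.937 -0.056] op 0.0122 q7 1.27
t 23.35 p [0.5175 0.0948 0.1261] yaw 46.27 F [-4.4  2.   2.6] T [ 0.409  1.021 -0.087] op 0.0119 q7 1.33
```

```bash
python3 -m pendant '[0.0001,0,0,3,255, 0,0,0,3,255,  0,0,0,3,255, 0,0,0,3,255]' >/dev/null; python3 s.py
```

```text
t 23.85 p [0.5175 0.0948 0.1261] yaw 58.31 F [-6.5  2.6  4. ] T [ 0.509  1.394 -0.053] op 0.0123 q7 1.51
```

```bash
python3 -m pendant '[-0.0002,0,0,3,255, 0,0,0,3,255,  0,0,0,3,255, 0,0,0,3,255,0,0,0,3,255, 0,0,0,3,255]' >/dev/null; python3 s.py
```

```text
t 24.6 p [0.5173 0.0948 0.1261] yaw 76.31 F [-5.   2.3  3.6] T [ 0.478  1.357 -0.042] op 0.0124 q7 1.79
```

```bash
python3 -m pendant '[-0.0002,0,0,3,255, 0,0,0,3,255,  0,0,0,3,255, 0,0,0,2.5,255,0,0,0,1.5,255, 0,0,0,0.5,255]' >/dev/null; python3 s.py; python3 -m pendant '[0,0,0,0.5,255,0,0,0,0,255]'>/dev/null; python3 s.py
```

```text
t 25.35 p [0.5171 0.0948 0.1261] yaw 89.74 F [-5.6  1.7  3.7] T [ 0.486  1.322 -0.03 ] op 0.0119 q7 1.99
t 25.6 p [0.5171 0.0948 0.1261] yaw 90.22 F [-4.7  1.4  4.1] T [ 0.52   1.264 -0.103] op 0.0123 q7 2.0
```

```bash
python3 -m pendant '[0,0,0,0.7,255, 0,0,0,0,255]' >/dev/null; python3 s.py; python3 -m pendant '[0,0,0,0,200, 0,0,0,0,150, 0,0,0,0,100, 0,0,0,0,100]'; python3 s.py
```

```text
t 25.85 p [0.5171 0.0948 0.1261] yaw 90.92 F [-5.   2.2  3.7] T [0.446 1.332 0.021] op 0.0122 q7 2.01
t: 26.35
position: [0.5174, 0.0946, 0.1261]
orientation: [-0.482, 0.517, 0.482, 0.517]
ft_force: [0.2, -0.8, 0.1]
opening: 0.052
t 26.35 p [0.5174 0.0946 0.1261] yaw 90.83 F [ 0.2 -0.8  0.1] T [-0.008  0.038  0.011] op 0.052 q7 2.01
```

```bash
python3 -m pendant '[0,0,0.04,0,100, 0,0,0.05,0,60, 0.024,-0.033,0.01,-1,60, 0.025,-0.033,0,-1.1,60, 0.025,-0.033,0,0,60, 0,0,0,0,60, 0,0,0,0,60]'; python3 s.py
python3 - <<'E'
from h import *
c=cam("wrist");im,d=ctrl.get_image("wrist")
cv2.imwrite("pics/w5.png",im[:,:,::-1])
P=cloud("wrist",d,c)
def rect(m):
    n,l,s,_=cv2.connectedComponentsWithStats(m.astype(np.uint8));m=l==1+s[1:,4].argmax()
    X=P[m][:,:2];return m.sum(),cv2.minAreaRect(X.astype(np.float32)),P[m][:,2].mean()
Z=P[...,2];B=lambda x,y,r:(abs(P[...,0]-x)<r)&(abs(P[...,1]-y)<r)
print("handle",rect((Z>.126)&(Z<.14)&B(.59,-.005,.04)))
im,d=ctrl.get_image("top");cv2.imwrite("pics/top5.png",cv2.resize(im[140:300,220:460,::-1],None,fx=3,fy=3))
im,d=ctrl.get_image("side");cv2.imwrite("pics/side5.png",im[:,:,::-1])
E
```

```text
t: 27.22
position: [0.5909, -0.0037, 0.226]
orientation: [-0.473, 0.526, 0.473, 0.526]
ft_force: [-0.2, 0.5, -0.3]
opening: 0.0654
t 27.23 p [ 0.5909 -0.0037  0.226 ] yaw 88.77 F [-0.2  0.5 -0.3] T [ 0.041  0.016 -0.006] op 0.0654 q7 2.32
handle (np.int64(744), ((0.591072678565979, -0.004791988059878349), (0.049172013998031616, 0.011712169274687767), 83.65706634521484), np.float64(0.1312942506968547))
```

View pics/w5.png

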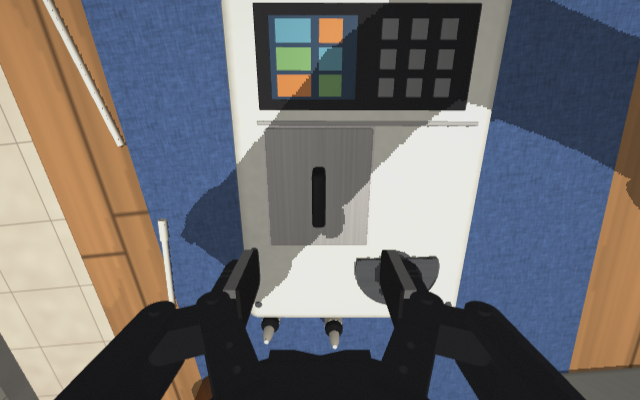

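View pics/top5.png

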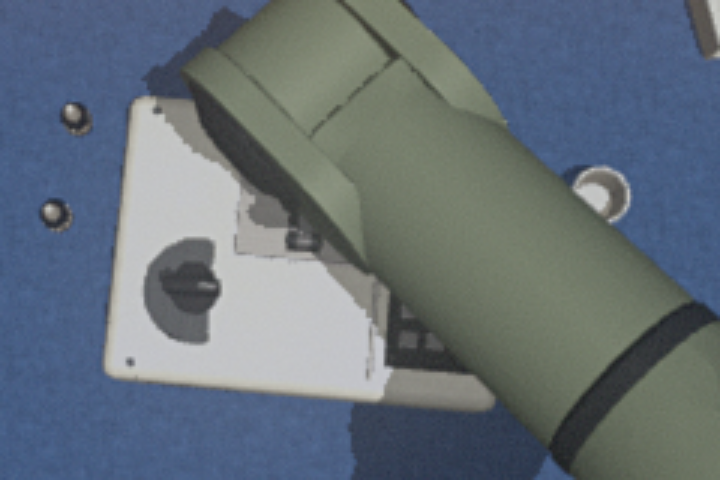

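View pics/side5.png

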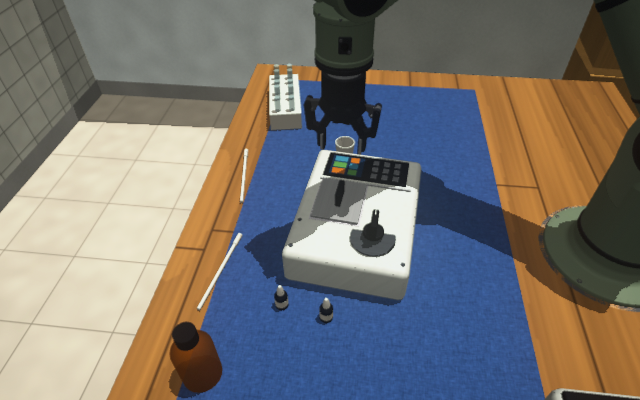

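Knob and cam are a quarter turn on: the flat, at about (208,290) in the top crop, faces the cover. The handle sits at (0.591,-0.0045). I'll flip the wrist half a turn to get joint 7 away from its limit.

```bash
python3 -m pendant '[0,0,0,-10.6,60, 0,0,0,-10.6,60, 0,0,0,-10.6,60, 0,0,0,-10.6,60, 0,0,0,-10.6,60, 0,0,0,-10.6,60, 0,0,0,-10.6,60, 0,0,0,-10.6,60]' >/dev/null; python3 -m pendant '[0,0,0,-10.6,60, 0,0,0,-10.6,60, 0,0,0,-10.6,60, 0,0,0,-10.6,60, 0,0,0,-10.6,60, 0,0,0,-10.6,60, 0,0,0,-10.6,60, 0,0,0,-10.6,60]' >/dev/null; python3 -m pendant '[0,0,-0.04,-10.6,60, 0,0,0,0,60,0,0,0,0,60]';python3 - <<'E'
from h import *
st()
c=cam("wrist");im,d=ctrl.get_image("wrist")
cv2.imwrite("pics/w6.png",im[:,:,::-1])
P=cloud("wrist",d,c)
def rect(m):
    n,l,s,_=cv2.connectedComponentsWithStats(m.astype(np.uint8));m=l==1+s[1:,4].argmax()
    X=P[m][:,:2];return m.sum(),cv2.minAreaRect(X.astype(np.float32)),P[m][:,2].mean()
Z=P[...,2];B=lambda x,y,r:(abs(P[...,0]-x)<r)&(abs(P[...,1]-y)<r)
print("handle",rect((Z>.126)&(Z<.14)&B(.59,-.005,.04)))
E
```

```text
t: 29.75
position: [0.5916, -0.0037, 0.1872]
orientation: [0.526, 0.473, -0.525, 0.473]
ft_force: [-0.2, -0.0, 0.8]
opening: 0.0651
t 29.75 p [ 0.5916 -0.0037  0.1872] x [ 0.001  0.    -1.   ] yawY -5.96 F [-0.22 -0.01  0.81] T [ 0.027 -0.001  0.003] op 0.0651 q [ 0.25  0.56 -0.5   1.72  0.32  0.95 -0.47]
handle (np.int64(995), ((0.5919113159179688, -0.0027856342494487762), (0.04918708652257919, 0.01193276233971119), 83.69160461425781), np.float64(0.131502788090133))
```

View pics/w6.png

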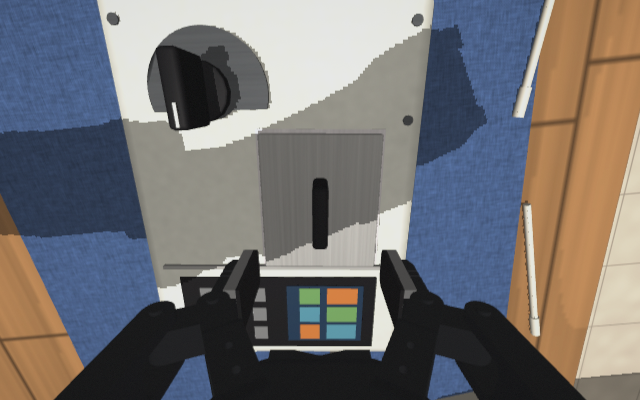

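```bash
python3 -m pendant '[0,0,-0.04,0,60, 0,0,-0.03,0,60, 0,0,-0.01,0,60, 0,0,0,0,255, 0,0,0,0,255, 0,0,0,0,255, 0,0,0,0,255, 0,0,0,0,255]' 50; python3 s.py
```

```text
t: 30.8
position: [0.5919, -0.0044, 0.1072]
orientation: [0.527, 0.471, -0.526, 0.472]
ft_force: [-1.1, -0.6, 8.3]
opening: 0.0109
t 30.8 p [ 0.5919 -0.0044  0.1072] yaw -91.46 F [-1.1 -0.6  8.3] T [-0.083  0.312  0.051] op 0.0109 q7 -0.53
```

```bash
python3 -m pendant '[-0.004,0.0004,0.0004,0,255, -0.006,0.0007,0,0,255]' >/dev/null; python3 s.py;  python3 -m pendant '[-0.01,0.0011,0,0,255, -0.01,0.0011,0,0,255]' >/dev/null; python3 s.py
```

```text
t 31.05 p [ 0.5817 -0.0033  0.1072] yaw -91.47 F [ 1.  -0.5  8.7] T [-0.238 -0.355  0.147] op 0.0108 q7 -0.54
t 31.3 p [ 0.5615 -0.0011  0.1072] yaw -91.47 F [ 1.8 -1.2  7. ] T [-0.24  -0.319  0.102] op 0.0115 q7 -0.56
```

```bash
python3 -m pendant '[-0.01,0.0011,0,0,255, -0.01,0.0011,0,0,255, -0.01,0.0011,0,0,255, -0.01,0.0011,0,0,255, -0.008,0.0009,0,0,255, -0.004,0.0004,0,0,255]' >/dev/null; python3 s.py;  python3 -m pendant '[-0.004,0.0004,0,0,255, -0.001,0.0001,0,0,255]' >/dev/null; python3 s.py
```

```text
t 32.05 p [0.5093 0.0045 0.1072] yaw -91.47 F [ 1.8 -2.   7. ] T [-0.302 -0.254  0.115] op 0.0109 q7 -0.59
t 32.3 p [0.5045 0.0051 0.1072] yaw -91.46 F [ 1.7 -1.2  7.8] T [-0.311 -0.244  0.06 ] op 0.011 q7 -0.6
```

Pulled 88 mm so far. I'll ease on to the end stop.

```bash
python3 -m pendant '[-0.0015,0.0002,0,0,255, 0,0,0,0,255]' >/dev/null; python3 s.py;  python3 -m pendant '[-0.001,0.0001,0,0,255, 0,0,0,0,255]' >/dev/null; python3 s.py
```

```text
t 32.55 p [0.503  0.0052 0.1072] yaw -91.47 F [ 0.4 -2.3 10.2] T [-0.307  0.141  0.083] op 0.0111 q7 -0.6
t 32.8 p [0.5024 0.0053 0.1072] yaw -91.47 F [ 2.3 -1.2  7.5] T [-0.429 -0.536  0.089] op 0.0113 q7 -0.6
```

```bash
python3 -m pendant '[-0.001,0.0001,0,0,255, 0,0,0,0,255]' >/dev/null; python3 s.py
```

```text
t 33.05 p [0.5023 0.0053 0.1072] yaw -91.48 F [ 8.8 -3.5  1.6] T [-0.717 -1.966  0.046] op 0.011 q7 -0.6
```

```bash
python3 -m pendant '[0,0,0,0,200, 0,0,0,0,120, 0,0,0,0,80, 0,0,0,0,80]' >/dev/null; python3 s.py; python3 -m pendant '[0,0,0.03,0,80, 0,0,0.05,0,80, 0,0,0.05,0,80, 0,-0.03,0.03,0,80, 0,-0.05,0.02,0,80, 0,-0.05,0,0,80, 0,-0.05,0,0,80, 0,-0.05,0,0,80]' >/dev/null;  python3 -m pendant '[0,-0.05,0,0,80, 0,-0.03,0,0,80, 0,0,0,0,80]' >/dev/null; python3 s.py
python3 - <<'E'
from h import *
im,d=ctrl.get_image("top");cv2.imwrite("pics/top7.png",cv2.resize(im[140:300,220:460,::-1],None,fx=3,fy=3));P=cloud("top",d)
m=(P[...,2]>.115)&(abs(P[...,0]-.5)<.04)&(abs(P[...,1]-0)<.04)
X=P[m][:,:2];print(m.sum(),X.mean(0),cv2.minAreaRect(X.astype(np.float32)))
im,d=ctrl.get_image("side");cv2.imwrite("pics/side7.png",im[:,:,::-1])
E
```

```text
t 33.55 p [0.5006 0.0056 0.1064] yaw -91.46 F [ 0.  -0.1  1. ] T [ 0.036 -0.006 -0.011] op 0.0588 q7 -0.6
t 34.92 p [ 0.5    -0.3065  0.2858] yaw -91.65 F [-0.2  0.3 -0.8] T [-0.009  0.007  0.043] op 0.0587 q7 0.16
103 [0.49921158 0.00419825] ((0.49961018562316895, 0.004358328878879547), (0.04839763790369034, 0.011968119069933891), 83.38103485107422)
```

View pics/top7.png

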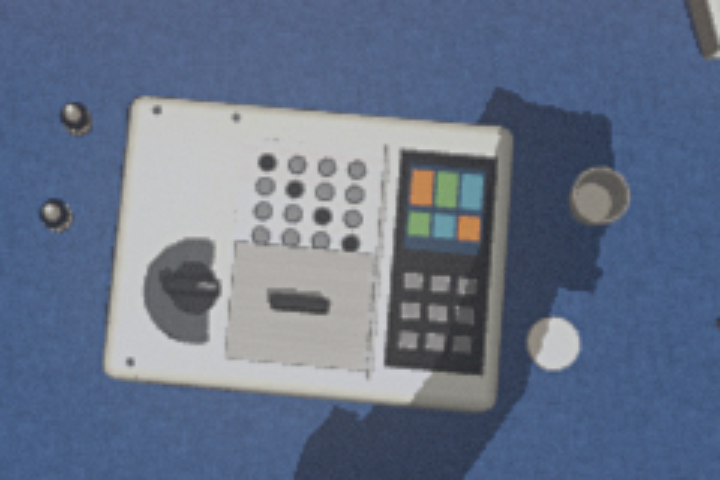

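View pics/side7.png

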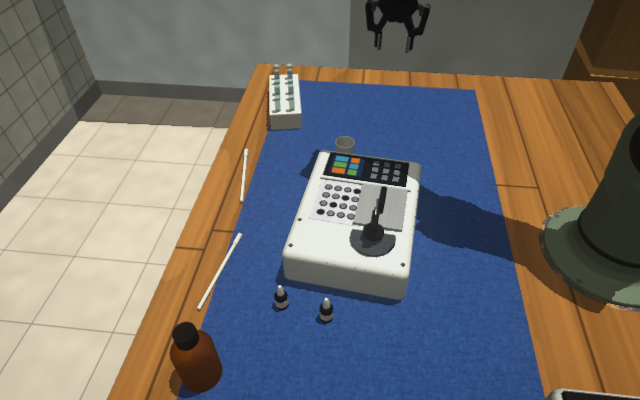

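The cover is at its stop and all 16 wells show, at crop (250–370,155–250). The knob and cam are a quarter turn on, and the droppers, cup and cap are where they were.

```bash
python3 -c "
from h import *
st(); print(ctrl.sign_off())"
```

```text
t 35.025 p [ 0.5007 -0.3038  0.2863] x [-0.     0.001 -1.   ] yawY -6.26 F [ 0.27  0.25 -1.04] T [0.018 0.009 0.012] op 0.059 q [ 0.76  0.43 -0.44  1.62  0.2   1.13  0.16]
the job is handed in; nothing more can be done
None
```

The knob is freed and unlocked, the cover is fully open, and I handed the job in at about 35 s.

- **Rocking:** I turned the knob up to its stop and eased back four times: counter-clockwise (CCW) at about +26°, clockwise (CW) at −26°, CCW at +28°, CW at −29°. The highest torque I read was about 0.31 N m, against the 0.5 N m that breaks the stem. On the fifth turn it went past +33° with only drag torque left.
- **Unlocking:** I turned the knob to about 91° CCW and released it. The pictures show the cam's flat facing the cover.
- **Cover:** I pulled it by the handle with about 2 N, until the force rose to about 9 N at its stop. The gripper's travel came to 90 mm.
- **Last checks:** In the final top and side pictures all 16 wells show, and the droppers, cup and cap look unmoved. The gripper is clear of everything.
- **Small disagreements:** The top camera put the cover's travel at about 89.4 mm. The top and wrist cameras differed by 3 to 5 mm in x, so I averaged two opposite wrist views to place the grasps.

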